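Swing the sample tray home and bolt it with the hooked rod

TASK

Swing the sample tray round on its pin by pushing it near its far corner until it meets the orange sprung plunger, press it gently until the plunger is about half-way in and keep it there for a second, without ramming it. Then take the hooked rod from its cradle, reach under the clear guard with it (no fingers on the bolt) and pull the bolt fully home into the tray's slot; lay the rod back on its cradle. Keep the tray flat on its pin and leave the other things on the bench where they are.

Things in the scene. Friction and masses are not known exactly. Their poses are not given: they have to be found in the camera images.
- station: Fixed swing stage: white board 8 mm thick spanning x -50..395, y -220..150 mm, with pivot pin, sprung stop, bolt and clear guard. Origin on the pin's axis at bench level; x = the tray's home heading (from pin to bolt), y to its left, z up. Pin 12 mm thick at the origin, with a brass cap 22 mm wide, highest point 34 mm over the bench, under which the tray is held.
- guard (a point): Middle of the front edge of the clear guard's roof underside, 125 mm over the bench; axes as the station. The guard runs from here 155 mm along +x; inner side walls at y -83 and +83 mm, far end closed, open only on this side, towards the tray: the bolt is seen through it but not reached from above. The bolt's guides (y -18..18 mm) are 38 mm over the bench.
- tray: Loose aluminium tray 190 x 100 x 30 mm, about 0.65 kg (varies 40 %), with 5 sample pots no higher than its rim, lying on the board with a hole over the pin. Origin on the pin's axis at its underside (8 mm over the bench); x along it away from the pin, y left: spans x -20..170, y -20..80. Starts swung clockwise from above, 43..75 degrees off home; home = its x along the station's x.
- tray_corner (a point): The tray's far right corner (tray x 170, y -20), half-way up (15 mm over its underside), axes as the tray. Pushing the right side (y = -20) near here swings it anticlockwise to home. The far end wall (x = 170, 4 mm thick) has a slot 24 mm wide at tray y 18..42 for the bolt.
- stop: Blue block 36 x 36 x 34 mm on the board by the tray's left side at home; origin on the board at station x 140, y 80, axes as the station; block at own y 12..48. An orange plunger sticks out 14 mm to own y = -2, 17 mm over the board. The tray meets it just before home and can press it in 9 mm against a spring, 1.8 N/mm (8 N half-way). Its depth is not reported. Released, the tray creeps back 1 to 3 mm: fine.
- bolt (a joint): Bolt under the guard, m: 0 = open, 0.040 = fully shot (hard stop). Slides along the station's -x, towards the tray. Starts at 0..0.004, needs about 2.5 N plus 15 N per m/s, stays where left. Its nose, 14 mm wide and 10 mm narrower than the tray's slot, then stands 16 mm inside the tray; it enters only when the tray is home.
- bolt_post (a point): On the axis of the bolt's upright round post (14 mm thick), 70 mm over the bench, where to hook it; red ball 22 mm across on top (81..103 mm over the bench). Moves with the bolt; at bolt 0 it is at station x 285, y 30. Axes as the station.
- rod_grip (a point): Centre of the blue handle (80 x 20 x 20 mm, x -40..40) of the loose hooked rod, 0.22 kg, balance point 13 mm ahead of here. x along the rod to the hook, y = the side the hook points to, z up. Steel shaft 12 x 12 mm, x 40..150; hook at x 138..150 reaches sideways to y = +34 mm, 12 mm high. Shaft and hook are on the handle's centre line. Starts on the cradle seat.
- cradle_seat (a point): Where the handle's centre rests on the fixed grey cradle, 40 mm over the bench; x = rod's direction. Foot 5 mm thick, x -55..115, 70 mm wide. Rests 10 mm thick at x -32 (top 30 mm over the bench, under the handle) and x 90 (top 34 mm, under the shaft), with lips 12 mm high leaving 7 mm each side of the rod. Free room for fingers between the rests.
- amber_bottle: Bystander, to be left alone: amber glass bottle, 64 mm across, 140 mm tall; origin at the centre of its underside.
- blue_jar: Bystander, to be left alone: white jar with blue cap, 70 mm across, 85 mm tall; origin at the centre of its underside.
- beaker: Bystander, to be left alone: open glass beaker, 72 mm across, 95 mm tall; origin at the centre of its underside.
- purple_jar: Bystander, to be left alone: glass jar with purple cap, 60 mm across, 100 mm tall; origin at the centre of its underside.
- trowel: Bystander, to be left alone: garden trowel lying flat, 55 mm wide, 283 mm long from x -130 (wooden handle) to 153; origin at its underside.
Mind the look-alikes: they are no part of the job. Of the things that look like the part that bears rod_grip, the larger one is meant.

How it is judged:
On the way, in this order (a step that is already met when the one before it is completed fails the run):
1. the tray is pressed against the sprung plunger with more than 5 N (at least 3 mm in) for 0.3 s (contact force between tray and stop above 5 N), for 0.3 s.
2. the bolt is shot at least 35 of its 40 mm, into the tray's slot, with the tray home (value of joint bolt above 0.035 m and angle between the x axis of tray and the x axis of station, either way round below 0.05 rad), for 0.2 s.
At the end, for the whole second after the job is handed in: The bolt is shot at least 35 mm, the tray lies flat (within 3 degrees) on its pin, within 3 degrees of the home heading and at rest, and the rod lies level on its cradle, its handle's centre within 25 mm of the seat and within 11 degrees of its direction (all of step 2 and horizontal distance between tray and station below 0.006 m and angle between tray's own z axis and vertical below 0.05 rad and height (world z) of tray below 0.014 m and distance between rod_grip and cradle_seat below 0.025 m and angle between rod_grip's own z axis and vertical below 0.12 rad and angle between the x axis of rod_grip and the x axis of cradle_seat, either way round below 0.2 rad and linear speed of tray below 0.01 m/s); the robot touches nothing.
It fails at once if the tray is rammed into the stop (over 25 N) (contact force between tray and stop above 25 N).
It fails at once if the fingers touch the bolt (contact force between the fingers and bolt above 0.5 N).
It fails at once if the tray is lifted or tipped (over 8.6 degrees, or raised 12 mm) (angle between tray's own z axis and vertical above 0.15 rad or height (world z) of tray above 0.02 m).
It fails at once if a bystander is moved by more than 30 mm or tipped over (distance of any of amber_bottle, blue_jar, beaker, purple_jar, trowel from where it was at the start of the episode above 0.03 m or angle between any of amber_bottle, blue_jar, beaker, purple_jar, trowel's own z axis and vertical above 0.5 rad).
It also fails if it takes over 72 s, if anything falls off the work surface, if the arm or the gripper's body presses on something with over 40 N, if the wrist force passes 120 N, or if a joint passes its speed limit or range.

ROBOT

A 6-joint arm with a two-finger parallel gripper is mounted at the origin on the work surface. World frame = base frame: x ahead of the robot, y to its left, z up, the work surface at z = 0. Lengths are in m, angles in rad, forces in N, time in s.
With the tool pointing down it reaches from about 0.2 to 0.875 m from the base axis. Payload 3.4 kg.
Tool frame: the origin (TCP) lies on the front face of the gripper's body, between the roots of the fingers; the fingertips stand 97 mm ahead of it and the grasp point (between the pads) lies 78 mm ahead of it; z points along the fingers, y is the line along which they close (so a half turn about z gives the same grasp; the last joint's range is limited). The gripper opens to 94 mm and grips with 3 to 60 N. Pads are 16 mm wide; open, the fingers measure 119 mm over their backs; the gripper's body (75 mm by 177 mm) begins 78 mm behind the grasp point.
Start: joints at [-1.387, 0.276, 1.505, -0, 1.361, -0.121], TCP at [0.173, -0.549, 0.303] pointing down, gripper open.
Joint ranges: [-2.89, 2.89], [-0.75, 2.08], [0.22, 2.7], [-1.18, 4.32], [0.11, 2.71], [-2.7, 2.7]. Speed limits (rad/s): [2.57, 2.57, 3.14, 3.14, 3.14, 3.14].

INTERFACE

Orientations are given as [roll, pitch, yaw] about the fixed x, y, z axes, in that order (R = Rz(yaw) Ry(pitch) Rx(roll)).
In Python, from bench import robot gives the robot as it stands.
- The arm moves only by the shell command python3 -m crank 'ROWS'. ROWS is JSON, a list of rows, each an object with "grip": the finger opening in mm, from 0 to 94; "xyz": the shift along the tool's x, y, z in mm, a list of three; "twist": the turn, a rotation vector about the tool's x, y, z in rad, a list of three. A call has 1 to 10 rows; each row is the pose to reach, as a shift and turn from the pose commanded when the call began, along the tool's axes at that moment; what a row does not reach only later rows make up. A row lasts 1/12 s, in which the tool goes at most 41.7 mm and 7.16 degrees, less where a joint would pass 70% of its speed; a pose out of reach is approached as far as the arm can. A call with a gripper value outside its range is refused whole. The fingers move at their own pace and stop on an object; the grip force is fixed at half the most. Time passes only in rows, so rows that repeat a pose let the fingers close. It gives the time, the measured TCP pose, the force, the opening and the grip force at its end, in the units of the state.
- robot.observe(): the state, without advancing time (a new reading comes with each control period).
- robot.capture(name): name is "scene" or "top" or "wrist"; returns a dict with "img" (420x560x3 uint8, blue, green, red), "camera_matrix" (3x3 intrinsics, pixels), "cam_to_world" (4x4, takes a point from camera to world coordinates). Camera axes: x right, y up, looking along -z (the intrinsics and any distortion apply to the point x, -y, -z); pixel columns grow to the right and rows downward; lengths in m; the calibration is good to about 2 mm. A picture is of the moment at which its call begins. There is no depth.
- robot.sign_off(): hands the job in; it is judged then, once.
Trained networks look in the newest picture that a camera, given by its name, has taken for a name from the list of things; names that differ only in an ending like _2 or _b are one class to them, and where a whole thing is asked for, a point or a joint stands for the part that bears it (a point fixed in the world has none). Each returns a list of dicts, best first, with "conf" (0 to 1); they miss things now and then, are a little off and sometimes report something else, mostly with a low value. They report only what shows in the picture. A call takes as long as a camera call. They do not tell look-alikes from the thing itself.
- robot.search_frame(query, camera): "box" ([centre column, centre row, width, height] in pixels, round what is visible of it).
- robot.masks_of(query, camera): "region" (420x560 bool, what is visible of it) and "box" ([centre column, centre row, width, height] in pixels, round what is visible of it).
The state is a dict: "clock": time; "joint_positions": joint angles; "qvel": joint speeds; "effort": joint torques, N m; "eef_pos": TCP position; "eef_rot": TCP orientation; "wrist_force": force on the tool from outside, world axes, zero at the start; "wrist_torque": the same for the moment, N m; "finger_gap": finger opening in m; "finger_force": force on a finger pad.
Only numpy, scipy, OpenCV 4.12 (cv2) and the standard library are available. Lean on these libraries where they do the work, as an engineer would, in place of code of your own. Each camera call takes 0.05 s, during which the arm holds its last target. There are 200 camera calls.

## Working session

There is one attempt and no reset: what is moved stays moved. The work goes in short steps, Python scripts to look and compute and a shell command to move; the robot and the scene stay as the last step left them, time stands still between calls to the robot, and variables do not carry over. Pictures are saved under pics/ and viewed, at most 10 in all, crops included, and the job is handed in when it is done.

```bash
ls; mkdir -p pics; cat > h.py <<'E'
from bench import robot
import numpy as np, cv2
from scipy.spatial.transform import Rotation as R
def cap(n,f=None):
    c=robot.capture(n)
    if f: cv2.imwrite('pics/'+f,c['img'])
    return c
def ray(c,u,v):
    K=c['camera_matrix'];T=np.array(c['cam_to_world'])
    d=np.linalg.solve(np.array(K),[u,v,1]);d=T[:3,:3]@[d[0],-d[1],-d[2]]
    return T[:3,3],d
def at(c,u,v,z):
    o,d=ray(c,u,v);return o+d*(z-o[2])/d[2]
def proj(c,p):
    T=np.array(c['cam_to_world']);q=T[:3,:3].T@(np.array(p)-T[:3,3]);q=np.array(c['camera_matrix'])@[q[0],-q[1],-q[2]];return q[:2]/q[2]
E
python3 - <<'E'
from h import *
import pickle
o=robot.observe();print(o['clock'],o['eef_pos'],o['eef_rot'])
C={}
for n in ['top','scene']:
    C[n]=cap(n,n+'0.png')
    T=np.array(C[n]['cam_to_world']);print(n,C[n].keys(),T[:3,3],np.array(C[n]['camera_matrix']).tolist())
    for q in ['station','tray','stop','bolt','rod_grip','amber_bottle','blue_jar','beaker','purple_jar','trowel']:
        print(q,[(np.round(d['box']).tolist(),round(d['conf'],2)) for d in robot.search_frame(q,n)])
pickle.dump(C,open('c0.pkl','wb'))
E
```

```text
pics
0.0 [ 0.17247642 -0.54812684  0.30185664] [-3.13989140e+00 -1.67924922e-04  3.04807883e-01]
top dict_keys(['img', 'camera_matrix', 'cam_to_world']) [0.31831623 0.00318625 1.14844664] [[401.49507901567335, 0.0, 283.00208027627366], [0.0, 401.49507901567335, 208.63159300727392], [0.0, 0.0, 1.0]]
station [([273.0, 179.0, 146.0, 181.0], 0.58)]
tray [([279.0, 222.0, 70.0, 54.0], 0.63), ([257.0, 162.0, 7.0, 24.0], 0.61)]
stop [([226.0, 189.0, 21.0, 16.0], 0.67)]
bolt [([254.0, 162.0, 11.0, 22.0], 0.53)]
rod_grip [([149.0, 192.0, 33.0, 71.0], 0.94), ([273.0, 180.0, 145.0, 182.0], 0.71), ([178.0, 300.0, 48.0, 24.0], 0.63), ([388.0, 143.0, 32.0, 34.0], 0.36)]
amber_bottle [([175.0, 134.0, 29.0, 30.0], 0.93)]
blue_jar [([426.0, 173.0, 36.0, 26.0], 0.97)]
beaker [([388.0, 143.0, 34.0, 32.0], 0.84), ([149.0, 194.0, 32.0, 70.0], 0.28)]
purple_jar [([138.0, 133.0, 32.0, 32.0], 0.79), ([422.0, 174.0, 35.0, 24.0], 0.67)]
trowel [([402.0, 239.0, 18.0, 94.0], 0.72)]
scene dict_keys(['img', 'camera_matrix', 'cam_to_world']) [1.37283209 0.93983364 1.15801205] [[531.4399253816018, 0.0, 274.8842285291687], [0.0, 531.4399253816018, 200.81424801384168], [0.0, 0.0, 1.0]]
station [([263.0, 241.0, 177.0, 128.0], 0.88), ([224.0, 164.0, 63.0, 34.0], 0.58)]
tray [([287.0, 212.0, 68.0, 38.0], 0.86), ([300.0, 294.0, 29.0, 48.0], 0.5)]
stop [([300.0, 250.0, 14.0, 19.0], 0.53)]
bolt []
rod_grip [([354.0, 278.0, 53.0, 37.0], 0.64), ([391.0, 224.0, 44.0, 21.0], 0.45)]
amber_bottle [([301.0, 292.0, 28.0, 46.0], 0.85)]
blue_jar [([174.0, 172.0, 20.0, 29.0], 0.89), ([301.0, 293.0, 29.0, 49.0], 0.56)]
beaker [([170.0, 193.0, 23.0, 41.0], 0.95), ([364.0, 285.0, 55.0, 33.0], 0.72), ([299.0, 248.0, 14.0, 17.0], 0.33)]
purple_jar []
trowel [([223.0, 163.0, 63.0, 36.0], 0.74)]
```

```bash
python3 - <<'E'
import cv2
t=cv2.imread('pics/top0.png')
cv2.imwrite('pics/top_a.png',cv2.resize(t[80:330,120:450],None,fx=2.4,fy=2.4,interpolation=cv2.INTER_CUBIC))
E
```

```text
(no output)
```

View pics/top_a.png

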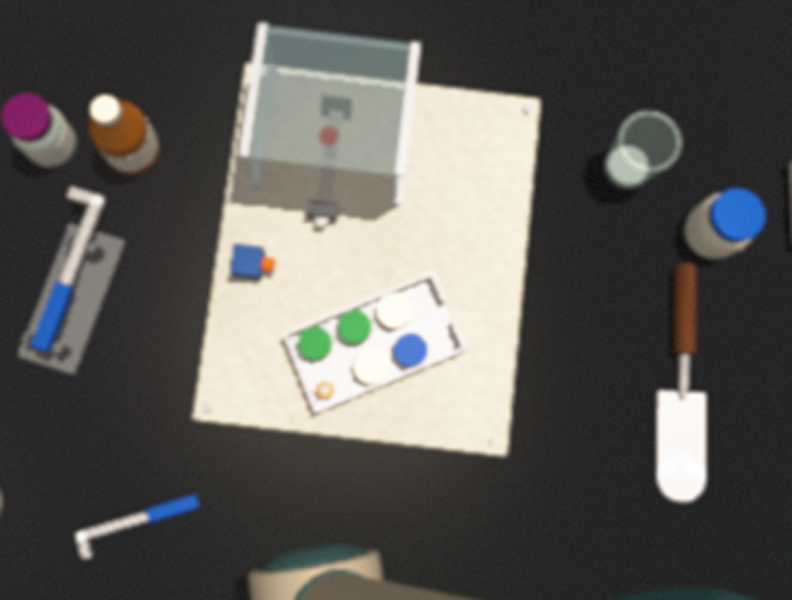

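View pics/scene0.png

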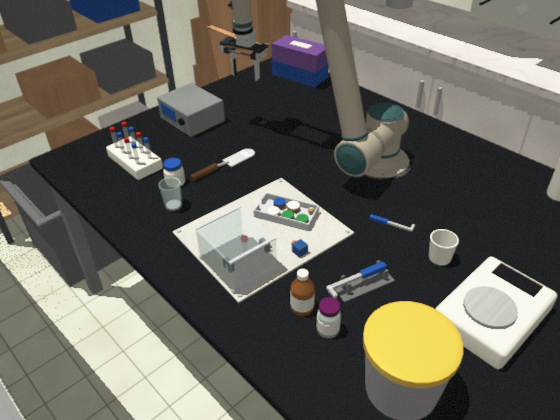

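The top view has up = world +x and left = +y. The tray pin is at about crop (325,390), and the tray is swung about 64° clockwise.

There are two hooked rods: one at top pixel (149,192) on the grey cradle, and a smaller one lying loose at (178,300). The cradle rod is larger and sits on the seat, so it is the one meant. The enlarged crop confirms this.

```bash
cat >> h.py <<'E'
def rect(c,z,x0,x1,y0,y1,s=2):  # s px/mm; image up=+x, left=+y
    W,H=int((y1-y0)*1000*s),int((x1-x0)*1000*s)
    w=np.array([[x1,y1,z],[x1,y0,z],[x0,y0,z],[x0,y1,z]])
    src=np.float32([proj(c,p) for p in w]);dst=np.float32([[0,0],[W,0],[W,H],[0,H]])
    return cv2.warpPerspective(c['img'],cv2.getPerspectiveTransform(src,dst),(W,H),flags=cv2.INTER_CUBIC)
E
python3 - <<'E'
from h import *
import pickle
C=pickle.load(open('c0.pkl','rb'));c=C['top']
def P(u,v,z): return at(c,120+u/2.4,80+v/2.4,z)
# board edges
im=rect(c,.008,.15,.72,-.25,.25,1); m=(im.min(2)>120).astype(np.uint8)
def W(px,py): return np.array([.72-py/1000,.25-px/1000])
ys=range(0,im.shape[0])
L=[];Rr=[];B=[]
def first(a): i=np.flatnonzero(np.convolve(a,np.ones(6),'valid')>=6);return i[0] if len(i) else None
g=m
# approximate corners then edge fit
for p in [(247,63),(540,97),(508,455),(193,418)]: print('corner',P(*p,.008)[:2])
TR,BR,BL=[P(*p,.008)[:2] for p in [(540,97),(508,455),(193,418)]]
def edge(a,b,t0,t1):
    n=np.array([-(b-a)[1],(b-a)[0]]);n/=np.linalg.norm(n);pts=[]
    G=im.min(2).astype(float);offs=np.arange(-.014,.0141,.0005)
    for t in np.linspace(t0,t1,40):
        q=a+(b-a)*t; s=[]
        for o in offs:
            w=q+n*o; s.append(cv2.getRectSubPix(G.astype(np.float32),(1,1),((.25-w[1])*1000,(.72-w[0])*1000))[0,0])
        d=abs(np.gradient(cv2.GaussianBlur(np.array(s)[None],(9,1),2)[0]));pts.append(q+n*offs[d.argmax()])
    l=cv2.fitLine(np.float32(pts),cv2.DIST_HUBER,0,.001,.001).ravel();return l[:2],l[2:]
def ang(d): return np.degrees(np.arctan2(d[1],d[0]))
eR=edge(TR,BR,.1,.9);eB=edge(BR,BL,.1,.9);eL=edge(BL,P(232,205,.008)[:2],.1,.6)
print([ang(e[0]) for e in (eR,eB,eL)])
X=lambda e,f:e[1]+e[0]*np.linalg.solve(np.c_[e[0],-f[0]],f[1]-e[1])[0]
br=X(eR,eB);bl=X(eL,eB);print('BR,BL',br,bl,np.linalg.norm(br-bl))
y=(bl-br)/np.linalg.norm(bl-br);x=np.array([y[1],-y[0]]);o=(br+bl)/2+50e-3*x+35e-3*y
print('origin',o,'yaw',np.degrees(np.arctan2(x[1],x[0])))
S=lambda p:np.array([(p[:2]-o)@x,(p[:2]-o)@y])*1000
for n,p,z in [('pin',(325,390),.034),('stopblock',(249,261),.042),('plunger',(268,265),.025),('ball',(328,136),.1),('trayNR',(313,413),.038),('trayNL',(283,338),.038),('trayFR',(463,350),.038),('trayFL',(432,277),.038),
 ('roofL',(243,155),.125),('roofR',(400,175),.125),('roofLtop',(243,155),.13)]:
    q=P(*p,z);print(n,np.round(q,4),S(q).round(1))
r0=P(42,347,.05);r1=P(102,203,.046);h=P(70,192,.046)
for n,p in [('rod back',r0),('rod tip',r1),('hook',h)]: print(n,p.round(4))
d=r1-r0;print(np.linalg.norm(d),ang(d))
g=rect(c,.04,.22,.5,.25,.45,3);cv2.imwrite('pics/cradle.png',g[:,:800])
print(g.shape)
E
```

```text
corner [0.81506905 0.1512971 ]
corner [ 0.78528662 -0.21628977]
corner [ 0.34006574 -0.17805441]
corner [0.37343066 0.19234012]
[np.float32(-5.077368), np.float32(84.84279), np.float32(-5.2117534)]
BR,BL [ 0.33964306 -0.17632666] [0.37315917 0.1950262 ] 0.37286228
origin [0.40934482 0.03971365] yaw -5.1572046
pin [0.4084 0.0387 0.034 ] [-0.9 -1.1]
stopblock [0.5558 0.1325 0.042 ] [137.5 105.5]
plunger [0.5553 0.1118 0.025 ] [138.9  84.9]
ball [0.6912 0.0436 0.1   ] [280.4  29.2]
trayNR [0.3813 0.0513 0.038 ] [-28.9   9.1]
trayNL [0.4669 0.0893 0.038 ] [52.8 54.5]
trayFR [ 0.4591 -0.12    0.038 ] [  63.9 -154.6]
trayFL [ 0.5445 -0.0823  0.038 ] [ 145.6 -109.4]
roofL [0.6569 0.1352 0.125 ] [237.9 117.3]
roofR [ 0.6404 -0.0382  0.125 ] [237.1 -56.8]
roofLtop [0.6552 0.1345 0.13  ] [236.3 116.5]
rod back [0.4468 0.3599 0.05  ]
rod tip [0.6184 0.3062 0.046 ]
hook [0.6304 0.3442 0.046 ]
0.17988814695466823 -17.356915923041875
(840, 600, 3)
```

View pics/cradle.png

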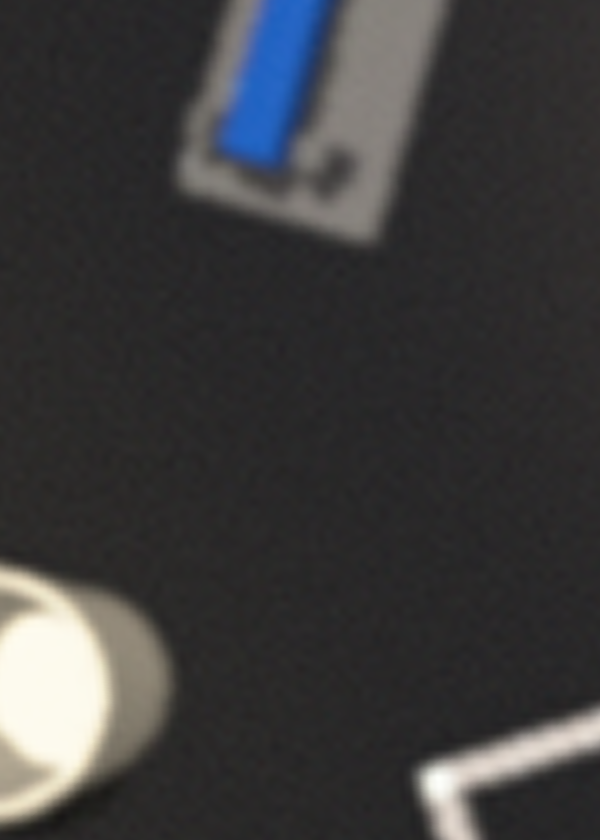

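The crop landed too low, but the handle on the large cradle is clear, and the smaller look-alike is at the lower right. The pin reads within 1 mm of the board-derived origin and the roof edge is at station x≈238, so the geometry is consistent. Next I approach the tray's corner.

```bash
cat >> h.py <<'E'
O=np.array([.4090,.0393]);PSI=np.radians(-5.16)
def rot(a): return np.array([[np.cos(a),-np.sin(a)],[np.sin(a),np.cos(a)]])
def st2w(p): return O+rot(PSI)@np.array(p)/1000
def w2st(p): return rot(PSI).T@(np.array(p)[:2]-O)*1000
def tr2w(p,deg): return st2w(rot(np.radians(deg))@np.array(p))
def go(xy,z,yaw,ref=None):   # world xy,z of TCP, yaw deg -> row
    o=robot.observe(); p,r=(o['eef_pos'],R.from_euler('xyz',o['eef_rot'])) if ref is None else ref
    t=R.from_euler('xyz',[np.pi,0,np.radians(yaw)])
    return np.round(r.inv().apply(np.r_[xy,z]-p)*1000,1).tolist(),np.round((r.inv()*t).as_rotvec(),3).tolist()
def stt():
    o=robot.observe();print(round(o['clock'],2),'tcp',np.round(o['eef_pos'],4),'st',w2st(o['eef_pos']).round(1),'yaw',np.degrees(o['eef_rot'][2]).round(1),'F',np.round(o['wrist_force'],1),'gap',o['finger_gap'],'q',np.round(o['joint_positions'],2))
E
python3 - <<'E'
from h import *
p=tr2w([145,-58],-60.4);print(p);print(go(p,.23,114.4));print(go(p,.115,114.4))
E
```

```text
[ 0.4161894  -0.11670421]
([362.0, -338.8, 72.7], [0.0, 0.0, -1.692])
([362.0, -338.8, 187.7], [0.0, 0.0, -1.692])
```

```bash
python3 -m crank '[{"grip":0,"xyz":[362,-339,73],"twist":[0,0,-1.692]},{"grip":0,"xyz":[362,-339,73],"twist":[0,0,-1.692]},{"grip":0,"xyz":[362,-339,73],"twist":[0,0,-1.692]},{"grip":0,"xyz":[362,-339,73],"twist":[0,0,-1.692]},{"grip":0,"xyz":[362,-339,73],"twist":[0,0,-1.692]},{"grip":0,"xyz":[362,-339,73],"twist":[0,0,-1.692]},{"grip":0,"xyz":[362,-339,73],"twist":[0,0,-1.692]},{"grip":0,"xyz":[362,-339,73],"twist":[0,0,-1.692]},{"grip":0,"xyz":[362,-339,73],"twist":[0,0,-1.692]},{"grip":0,"xyz":[362,-339,73],"twist":[0,0,-1.692]}]'; python3 -c "
from h import *
stt();p=tr2w([145,-58],-60.4);print(go(p,.23,114.4));print(go(p,.115,114.4))"
```

```text
clock: 1.93
eef_pos: [0.3756, -0.1876, 0.2421]
eef_rot: [3.141, 0.001, 1.56]
wrist_force: [0.4, 0.2, -0.2]
finger_gap: 0.0307
finger_force: 0.0
1.93 tcp [ 0.3756 -0.1876  0.2421] st [ -12.9 -229. ] yaw 89.4 F [ 0.4  0.2 -0.2] gap 0.030692019984441102 q [-0.63  0.09  1.91  0.    1.14 -0.62]
([71.4, 39.9, 12.1], [0.001, 0.001, -0.436])
([71.5, 39.7, 127.1], [0.001, 0.001, -0.436])
```

```bash
python3 -m crank '[{"grip":0,"xyz":[67,36,10],"twist":[0,0,-0.43]},{"grip":0,"xyz":[67,36,10],"twist":[0,0,-0.43]},{"grip":0,"xyz":[67,36,10],"twist":[0,0,-0.43]},{"grip":0,"xyz":[67,36,10],"twist":[0,0,-0.43]},{"grip":0,"xyz":[67,36,10],"twist":[0,0,-0.43]},{"grip":0,"xyz":[67,36,10],"twist":[0,0,-0.43]},{"grip":0,"xyz":[67,36,10],"twist":[0,0,-0.43]}]'; python3 -c "
from h import *
stt();p=tr2w([145,-58],-60.4);print(go(p,.23,114.4));print(go(p,.115,114.4))
c=cap('wrist','w1.png')"
```

```text
clock: 2.52
eef_pos: [0.4121, -0.1233, 0.2321]
eef_rot: [3.141, 0.0, 1.983]
wrist_force: [0.2, 1.5, -0.6]
finger_gap: 0.0006
finger_force: 0.0
2.52 tcp [ 0.4121 -0.1233  0.2321] st [  17.7 -161.7] yaw 113.6 F [ 0.2  1.5 -0.6] gap 0.0005851543578804046 q [-0.45  0.11  1.91 -0.    1.12 -0.86]
([4.4, 6.4, 2.1], [0.0, 0.0, -0.014])
([4.5, 6.4, 117.1], [0.0, 0.0, -0.014])
```

View pics/w1.png

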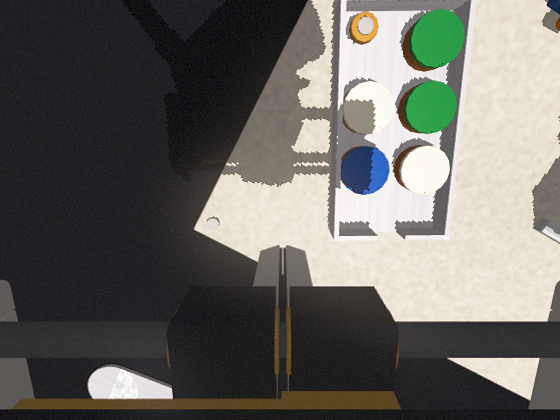

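The wrist view shows the tray square to the tool: far right rim corner at about (333,238), right rim running up to about (343,10), and pin cap at (364,27). The fingertips are at (282,247), clear to the tray's right.

```bash
python3 -c "
from h import *
c=cap('wrist')
q=lambda u,v,z:w2st(at(c,u,v,z))
a=q(333,238,.038);b=q(343,10,.038);p=q(364,27,.034);print(a,b,p,np.degrees(np.arctan2(*(a-b)[::-1])),np.hypot(*a),q(447,238,.038), 'want |170,-20|=171.2')
print('tip',proj(c,[*robot.observe()['eef_pos'][:2],.135]))
ang=-60.4
for a2 in (-60.4,-61.5): print(tr2w([145,-58],a2))
"
```

```text
[  63.85455705 -154.33138312] [-20.22553554   0.84418865] [-0.33382806  0.13250563] -61.54946181021032 167.0197002520248 [ 150.84153476 -106.74545871] want |170,-20|=171.2
tip [282.32163772 263.33839175]
[ 0.4161894  -0.11670421]
[ 0.4131932  -0.11681348]
```

```bash
python3 -m crank '[{"grip":0,"xyz":[0,6,35],"twist":[0,0,0]},{"grip":0,"xyz":[0,6,70],"twist":[0,0,0]},{"grip":0,"xyz":[0,6,100],"twist":[0,0,0]},{"grip":0,"xyz":[0,6,117],"twist":[0,0,0]},{"grip":0,"xyz":[0,6,117],"twist":[0,0,0]},{"grip":0,"xyz":[0,6,117],"twist":[0,0,0]}]'; python3 -c "
from h import *
stt()
for a in (-61,-58,-54,-49,-44,-39,-34,-29,-24,-19):
  print(a,go(tr2w([150,-34],a),.115,174.84+a))
"
```

```text
clock: 3.12
eef_pos: [0.4172, -0.121, 0.1146]
eef_rot: [-3.14, -0.001, 1.983]
wrist_force: [-0.3, -0.2, 0.6]
finger_gap: 0.0007
finger_force: 0.0
3.12 tcp [ 0.4172 -0.121   0.1146] st [  22.6 -158.9] yaw 113.6 F [-0.3 -0.2  0.6] gap 0.0006702368334170304 q [-0.44  0.27  2.07 -0.    0.81 -0.86]
-61 ([-0.0, 23.2, -0.4], [-0.001, -0.001, -0.003])
-58 ([-1.6, 31.1, -0.4], [-0.001, -0.001, -0.056])
-54 ([-3.0, 41.8, -0.5], [-0.001, -0.001, -0.126])
-49 ([-3.7, 55.2, -0.5], [-0.001, -0.001, -0.213])
-44 ([-3.2, 68.6, -0.5], [-0.001, -0.002, -0.3])
-39 ([-1.6, 81.9, -0.5], [-0.001, -0.002, -0.387])
-34 ([1.2, 95.0, -0.5], [-0.001, -0.002, -0.475])
-29 ([5.1, 107.9, -0.5], [-0.001, -0.002, -0.562])
-24 ([10.1, 120.3, -0.5], [-0.001, -0.002, -0.649])
-19 ([16.2, 132.3, -0.5], [-0.001, -0.002, -0.737])
```

```bash
python3 -m crank '[{"grip":0,"xyz":[0,12,0],"twist":[0,0,0]},{"grip":0,"xyz":[0,23,0],"twist":[0,0,0]},{"grip":0,"xyz":[-1.6,31,0],"twist":[0,0,-0.056]},{"grip":0,"xyz":[-3,42,0],"twist":[0,0,-0.126]},{"grip":0,"xyz":[-3.7,55,0],"twist":[0,0,-0.213]},{"grip":0,"xyz":[-3.2,68.6,0],"twist":[0,0,-0.3]},{"grip":0,"xyz":[-1.6,82,0],"twist":[0,0,-0.387]},{"grip":0,"xyz":[1.2,95,0],"twist":[0,0,-0.475]},{"grip":0,"xyz":[5,108,0],"twist":[0,0,-0.562]},{"grip":0,"xyz":[10,120,0],"twist":[0,0,-0.65]}]'; python3 -c "
from h import *
stt()
for a in (-21,-18,-16,-14,-12,-10,-8,-7,-6,-5):
  print(a,go(tr2w([150,-34],a),.115,174.84+a))
"
```

```text
clock: 3.95
eef_pos: [0.5258, -0.0632, 0.1166]
eef_rot: [-3.141, 0.004, 2.64]
wrist_force: [-0.5, -1.8, -1.0]
finger_gap: 0.0003
finger_force: 1.1
3.95 tcp [ 0.5258 -0.0632  0.1166] st [125.6 -91.5] yaw 151.3 F [-0.5 -1.8 -1. ] gap 0.0002750073695583679 q [-0.25  0.38  1.87 -0.    0.89 -1.32]
-21 ([0.3, 6.5, 1.6], [-0.001, 0.004, -0.045])
-18 ([-0.9, 14.4, 1.6], [-0.001, 0.004, -0.097])
-16 ([-1.5, 19.7, 1.6], [-0.001, 0.004, -0.132])
-14 ([-1.9, 25.1, 1.6], [-0.001, 0.004, -0.167])
-12 ([-2.1, 30.5, 1.6], [-0.001, 0.004, -0.202])
-10 ([-2.1, 35.8, 1.6], [-0.001, 0.004, -0.237])
-8 ([-1.9, 41.2, 1.6], [-0.001, 0.004, -0.272])
-7 ([-1.8, 43.9, 1.6], [-0.001, 0.004, -0.289])
-6 ([-1.6, 46.6, 1.6], [-0.001, 0.004, -0.307])
-5 ([-1.3, 49.2, 1.6], [-0.001, 0.004, -0.324])
```

```bash
python3 -m crank '[{"grip":0,"xyz":[0,6.5,0],"twist":[0,0,-0.045]},{"grip":0,"xyz":[-1,14,0],"twist":[0,0,-0.097]},{"grip":0,"xyz":[-1.5,20,0],"twist":[0,0,-0.132]},{"grip":0,"xyz":[-1.9,25,0],"twist":[0,0,-0.167]},{"grip":0,"xyz":[-2.1,30,0],"twist":[0,0,-0.2]},{"grip":0,"xyz":[-2.1,35,0],"twist":[0,0,-0.237]},{"grip":0,"xyz":[-2,38,0],"twist":[0,0,-0.255]},{"grip":0,"xyz":[-1.9,41,0],"twist":[0,0,-0.27]},{"grip":0,"xyz":[-1.9,41,0],"twist":[0,0,-0.27]},{"grip":0,"xyz":[-1.9,41,0],"twist":[0,0,-0.27]}]'; python3 -c "
from h import *
stt()
for a in (-7,-6,-5,-4,-3,-2,-1,0,1):
  print(a,go(tr2w([150,-34],a),.115,174.84+a))
"
```

```text
clock: 4.78
eef_pos: [0.5461, -0.0283, 0.1158]
eef_rot: [-3.142, 0.003, 2.905]
wrist_force: [1.3, -2.6, 1.3]
finger_gap: 0.0006
finger_force: 1.3
4.78 tcp [ 0.5461 -0.0283  0.1158] st [142.7 -55. ] yaw 166.4 F [ 1.3 -2.6  1.3] gap 0.0006031184178448392 q [-0.18  0.4   1.83 -0.    0.9  -1.51]
-7 ([-1.6, 3.3, 0.8], [-0.0, 0.003, -0.025])
-6 ([-2.1, 5.9, 0.8], [-0.0, 0.003, -0.042])
-5 ([-2.6, 8.6, 0.8], [-0.0, 0.003, -0.059])
-4 ([-3.0, 11.2, 0.8], [-0.0, 0.003, -0.077])
-3 ([-3.3, 13.9, 0.8], [-0.0, 0.003, -0.094])
-2 ([-3.7, 16.5, 0.8], [-0.0, 0.003, -0.112])
-1 ([-3.9, 19.2, 0.8], [-0.0, 0.003, -0.129])
0 ([-4.2, 21.9, 0.8], [-0.0, 0.003, -0.147])
1 ([-4.4, 24.6, 0.8], [-0.0, 0.003, -0.164])
```

```bash
python3 -m crank '[{"grip":0,"xyz":[-1.6,3,0],"twist":[0,0,-0.025]},{"grip":0,"xyz":[-2.1,6,0],"twist":[0,0,-0.042]},{"grip":0,"xyz":[-2.6,8.5,0],"twist":[0,0,-0.059]},{"grip":0,"xyz":[-3,11,0],"twist":[0,0,-0.077]},{"grip":0,"xyz":[-3.2,13,0],"twist":[0,0,-0.09]},{"grip":0,"xyz":[-3.3,14,0],"twist":[0,0,-0.1]},{"grip":0,"xyz":[-3.3,14,0],"twist":[0,0,-0.1]},{"grip":0,"xyz":[-3.3,14,0],"twist":[0,0,-0.1]}]'; python3 -c "
from h import *
stt()
c=cap('wrist','w2.png')
for a in (-2,-1,0,1,2):
  print(a,go(tr2w([150,-34],a),.115,174.84+a))
"
```

```text
clock: 5.45
eef_pos: [0.552, -0.0157, 0.1154]
eef_rot: [-3.141, 0.001, 3.005]
wrist_force: [2.2, -4.5, 3.8]
finger_gap: 0.0004
finger_force: 2.2
5.45 tcp [ 0.552  -0.0157  0.1154] st [147.4 -42. ] yaw 172.2 F [ 2.2 -4.5  3.8] gap 0.00039299381540529554 q [-0.15  0.41  1.82 -0.    0.91 -1.59]
-2 ([-1.3, 2.8, 0.3], [-0.0, 0.001, -0.012])
-1 ([-1.9, 5.4, 0.3], [-0.0, 0.001, -0.029])
0 ([-2.3, 8.1, 0.3], [-0.0, 0.001, -0.047])
1 ([-2.8, 10.7, 0.3], [-0.0, 0.001, -0.064])
2 ([-3.2, 13.4, 0.3], [-0.0, 0.001, -0.082])
```

View pics/w2.png

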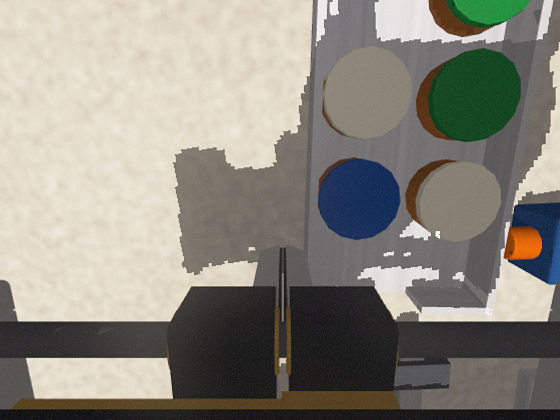

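The wrist view shows the tray nearly home. Its left rim is at about (500,250), just short of the orange plunger tip at (507,243).

```bash
python3 -m crank '[{"grip":0,"xyz":[-0.6,1,0],"twist":[0,0,-0.006]},{"grip":0,"xyz":[-1,2,0],"twist":[0,0,-0.012]},{"grip":0,"xyz":[-1.2,3,0],"twist":[0,0,-0.018]},{"grip":0,"xyz":[-1.2,3,0],"twist":[0,0,-0.018]}]' | grep -E 'force|eef_pos';python3 -m crank '[{"grip":0,"xyz":[-0.2,1,0],"twist":[0,0,-0.006]},{"grip":0,"xyz":[-0.2,1,0],"twist":[0,0,-0.006]}]'| grep -E 'force|eef_pos'; python3 -m crank '[{"grip":0,"xyz":[-0.2,1,0],"twist":[0,0,-0.006]},{"grip":0,"xyz":[-0.2,1,0],"twist":[0,0,-0.006]}]'| grep -E 'force|eef_pos'; python3 -c "
from h import *
stt()
for a in (-2,-1,0,1,2):
  print(a,go(tr2w([150,-34],a),.115,174.84+a))
"
```

```text
eef_pos: [0.5531, -0.013, 0.1153]
wrist_force: [1.1, -5.0, 5.0]
finger_force: 2.6
eef_pos: [0.5535, -0.012, 0.1153]
wrist_force: [1.7, -6.0, 4.1]
finger_force: 2.6
eef_pos: [0.5539, -0.0111, 0.1153]
wrist_force: [1.7, -5.8, 4.1]
finger_force: 2.6
6.17 tcp [ 0.5539 -0.0111  0.1153] st [148.8 -37.1] yaw 173.9 F [ 1.7 -5.8  4.1] gap 0.00025781550862957655 q [-0.15  0.41  1.81 -0.    0.91 -1.61]
-2 ([0.0, -2.1, 0.3], [-0.001, 0.001, 0.018])
-1 ([-0.6, 0.5, 0.3], [-0.001, 0.001, 0.001])
0 ([-1.1, 3.2, 0.3], [-0.001, 0.001, -0.016])
1 ([-1.7, 5.8, 0.3], [-0.001, 0.001, -0.034])
2 ([-2.2, 8.4, 0.3], [-0.001, 0.001, -0.051])
```

```bash
for i in 1 2 3 4 5; do python3 -m crank '[{"grip":0,"xyz":[-0.2,0.5,0],"twist":[0,0,-0.003]},{"grip":0,"xyz":[-0.2,1,0],"twist":[0,0,-0.006]},{"grip":0,"xyz":[-0.2,1,0],"twist":[0,0,-0.006]}]'| grep -E 'force|eef_pos';done; python3 -c "
from h import *
stt()"
```

```text
eef_pos: [0.5542, -0.0101, 0.1153]
wrist_force: [0.3, -5.7, 4.5]
finger_force: 2.6
eef_pos: [0.5545, -0.0091, 0.1153]
wrist_force: [1.4, -5.3, 4.9]
finger_force: 2.6
eef_pos: [0.5549, -0.0082, 0.1153]
wrist_force: [1.0, -5.0, 4.1]
finger_force: 2.6
eef_pos: [0.5552, -0.0072, 0.1153]
wrist_force: [1.3, -5.3, 4.3]
finger_force: 2.6
eef_pos: [0.5554, -0.0066, 0.1153]
wrist_force: [0.7, -6.0, 3.7]
finger_force: 3.1
7.42 tcp [ 0.5554 -0.0066  0.1153] st [150.  -32.5] yaw 175.6 F [ 0.7 -6.   3.7] gap 0.00034966733224044296 q [-0.14  0.42  1.81 -0.    0.91 -1.63]
```

```bash
for i in 1 2 3; do python3 -m crank '[{"grip":0,"xyz":[-0.1,0.5,0],"twist":[0,0,-0.003]},{"grip":0,"xyz":[-0.1,1,0],"twist":[0,0,-0.006]},{"grip":0,"xyz":[-0.1,1,0],"twist":[0,0,-0.006]}]'| grep -E 'force|eef_pos';done; python3 -c "
from h import *
stt()"
```

```text
eef_pos: [0.5557, -0.0059, 0.1153]
wrist_force: [1.2, -6.9, 3.9]
finger_force: 3.7
eef_pos: [0.5559, -0.0053, 0.1153]
wrist_force: [0.9, -8.4, 4.6]
finger_force: 4.3
eef_pos: [0.5561, -0.0047, 0.1153]
wrist_force: [0.6, -9.6, 3.4]
finger_force: 4.9
8.17 tcp [ 0.5561 -0.0047  0.1153] st [150.5 -30.6] yaw 176.7 F [ 0.6 -9.6  3.4] gap 0.00011611553266128533 q [-0.13  0.42  1.81 -0.    0.91 -1.64]
```

```bash
for i in 1 2 3; do python3 -m crank '[{"grip":0,"xyz":[0,0.5,0],"twist":[0,0,-0.003]},{"grip":0,"xyz":[0,1,0],"twist":[0,0,-0.004]},{"grip":0,"xyz":[0,1,0],"twist":[0,0,-0.004]}]'| grep -E 'wrist_force|eef_pos';done; python3 -m crank '[{"grip":0,"xyz":[0,0,0],"twist":[0,0,0]},{"grip":0,"xyz":[0,0,0],"twist":[0,0,0]},{"grip":0,"xyz":[0,0,0],"twist":[0,0,0]},{"grip":0,"xyz":[0,0,0],"twist":[0,0,0]}]'; python3 -c "
from h import *
stt()"
```

```text
eef_pos: [0.5563, -0.0041, 0.1153]
wrist_force: [1.4, -11.4, 3.3]
eef_pos: [0.5565, -0.0035, 0.1154]
wrist_force: [2.3, -12.3, 3.1]
eef_pos: [0.5567, -0.0028, 0.1154]
wrist_force: [1.8, -13.5, 3.3]
clock: 9.25
eef_pos: [0.5567, -0.0028, 0.1154]
eef_rot: [-3.136, 0.002, 3.097]
wrist_force: [0.8, -13.1, 2.9]
finger_gap: 0.0002
finger_force: 6.6
9.25 tcp [ 0.5567 -0.0028  0.1154] st [150.8 -28.7] yaw 177.4 F [  0.8 -13.1   2.9] gap 0.00015549525088526077 q [-0.13  0.42  1.81 -0.01  0.91 -1.65]
```

```bash
python3 -m crank '[{"grip":0,"xyz":[0,0.7,0],"twist":[0,0,0]},{"grip":0,"xyz":[0,0.7,0],"twist":[0,0,0]},{"grip":0,"xyz":[0,0.7,0],"twist":[0,0,0]},{"grip":0,"xyz":[0,0.7,0],"twist":[0,0,0]},{"grip":0,"xyz":[0,0.7,0],"twist":[0,0,0]},{"grip":0,"xyz":[0,0.7,0],"twist":[0,0,0]},{"grip":0,"xyz":[0,0.7,0],"twist":[0,0,0]},{"grip":0,"xyz":[0,0.7,0],"twist":[0,0,0]},{"grip":0,"xyz":[0,0.7,0],"twist":[0,0,0]},{"grip":0,"xyz":[0,0.7,0],"twist":[0,0,0]}]' | grep wrist_force; python3 -m crank '[{"grip":0,"xyz":[0,0,0],"twist":[0,0,0]},{"grip":0,"xyz":[0,0,0],"twist":[0,0,0]},{"grip":0,"xyz":[0,0,0],"twist":[0,0,0]},{"grip":0,"xyz":[0,0,0],"twist":[0,0,0]}]'| grep wrist_force
python3 -m crank '[{"grip":0,"xyz":[0,-2,0],"twist":[0,0,0]},{"grip":0,"xyz":[0,-5,0],"twist":[0,0,0]},{"grip":0,"xyz":[0,-10,0],"twist":[0,0,0]},{"grip":0,"xyz":[0,-20,0],"twist":[0,0,0]},{"grip":0,"xyz":[0,-35,-10],"twist":[0,0,0]},{"grip":0,"xyz":[0,-40,-50],"twist":[0,0,0]},{"grip":0,"xyz":[0,-40,-90],"twist":[0,0,0]},{"grip":0,"xyz":[0,-40,-130],"twist":[0,0,0]},{"grip":0,"xyz":[0,-40,-165],"twist":[0,0,0]},{"grip":0,"xyz":[0,-40,-165],"twist":[0,0,0]}]'; python3 -c "
from h import *
stt()
c=cap('top','top1.png');import pickle;pickle.dump(c,open('c1.pkl','wb'))
im=rect(c,.038,.36,.72,-.06,.15,2);cv2.imwrite('pics/r1.png',im)
a=cv2.resize(c['img'][130:270,130:230],None,fx=4,fy=4,interpolation=cv2.INTER_CUBIC)
b=cv2.resize(c['img'][130:270,210:310],None,fx=4,fy=4,interpolation=cv2.INTER_CUBIC)
cv2.imwrite('pics/top1z.png',np.hstack([a,b]))"
```

```text
wrist_force: [2.6, -14.3, 3.1]
wrist_force: [0.9, -15.2, 3.4]
clock: 11.25
eef_pos: [0.5563, -0.0394, 0.2869]
eef_rot: [-3.141, 0.012, 3.095]
wrist_force: [0.8, -0.9, -0.7]
finger_gap: 0.0006
finger_force: 0.0
11.25 tcp [ 0.5563 -0.0394  0.2869] st [153.8 -65.1] yaw 177.3 F [ 0.8 -0.9 -0.7] gap 0.000606411113434507 q [-0.2   0.25  1.58  0.    1.3  -1.72]
```

View pics/top1z.png

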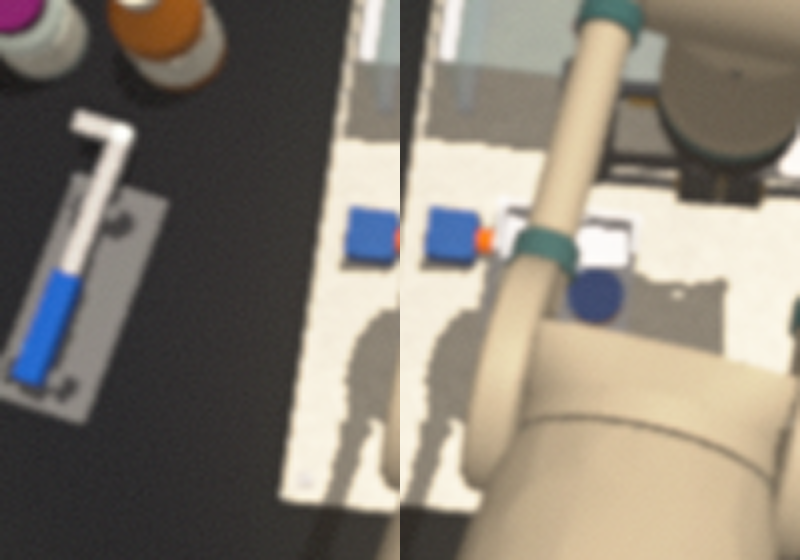

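Tray is home against the plunger (right half, plunger at (483,240)). Rod lies on the cradle (handle about (45,330), hook at (90,125) pointing left), with the bottle beyond it. Next I locate the rod with the wrist camera.

```bash
python3 -c "
from h import *
import pickle
c=pickle.load(open('c1.pkl','rb'))
im=c['img'].astype(int);b,g,r=im[...,0],im[...,1],im[...,2]
m=((b>g+40)&(b>r+60)).astype(np.uint8);m[:,:125]=0;m[:,165:]=0;m[:180]=0;m[240:]=0
cv2.imwrite('/tmp/m.png',m*255)
v,u=np.nonzero(m);P=np.array([at(c,a,d,.046)[:2] for a,d in zip(u,v)]);ce=P.mean(0)
print(len(u),ce,cv2.minAreaRect(np.float32(P)))
f=lambda x,y,z:at(c,130+x/4,130+y/4,z)
print('hook',f(120,132,.046),f(75,120,.046));print('bottle base-ish',f(200,70,0))
c0=pickle.load(open('c0.pkl','rb'))['top'];print('bottle top',at(c0,120+104/2.4,80+108/2.4,.14), 'purple top',at(c0,120+25/2.4,80+115/2.4,.1))
print(go(ce,.287,162.6))"
```

```text
241 [0.48351285 0.35399135] ((0.4840371310710907, 0.35377568006515503), (0.023114493116736412, 0.07941126078367233), 73.17256927490234)
hook [0.62276006 0.31347919 0.046     ] [0.63032038 0.34532027 0.046     ]
bottle base-ish [0.68467921 0.27170945 0.        ]
bottle top [0.69935486 0.2860923  0.14      ] purple top [0.70270647 0.38452337 0.1       ]
([89.8, 389.4, -4.0], [0.001, 0.007, 0.257])
```

```bash
python3 -m crank '[{"grip":60,"xyz":[30,120,-10],"twist":[0,0.007,0.1]},{"grip":60,"xyz":[90,389,-10],"twist":[0,0.007,0.245]},{"grip":60,"xyz":[90,389,-10],"twist":[0,0.007,0.245]},{"grip":60,"xyz":[90,389,-10],"twist":[0,0.007,0.245]},{"grip":60,"xyz":[90,389,-10],"twist":[0,0.007,0.245]},{"grip":60,"xyz":[90,389,-10],"twist":[0,0.007,0.245]},{"grip":60,"xyz":[90,389,-10],"twist":[0,0.007,0.245]},{"grip":60,"xyz":[90,389,-10],"twist":[0,0.007,0.245]},{"grip":60,"xyz":[90,389,-10],"twist":[0,0.007,0.245]},{"grip":60,"xyz":[90,389,-10],"twist":[0,0.007,0.245]}]'>/dev/null;  python3 -m crank '[{"grip":60,"xyz":[0,5,0],"twist":[0,0,0]},{"grip":60,"xyz":[0,5,0],"twist":[0,0,0]},{"grip":60,"xyz":[0,5,0],"twist":[0,0,0]},{"grip":60,"xyz":[0,5,0],"twist":[0,0,0]}]'>/dev/null; python3 -c "
from h import *
stt()
c=cap('wrist','w3.png')
import pickle;pickle.dump(c,open('c3.pkl','wb'))"
```

```text
12.47 tcp [0.4837 0.3569 0.2889] st [ 45.8 323. ] yaw 163.2 F [ 0.1 -0.4  0.8] gap 0.0597158776998111 q [ 0.52  0.33  1.47  0.    1.36 -0.76]
```

View pics/w3.png

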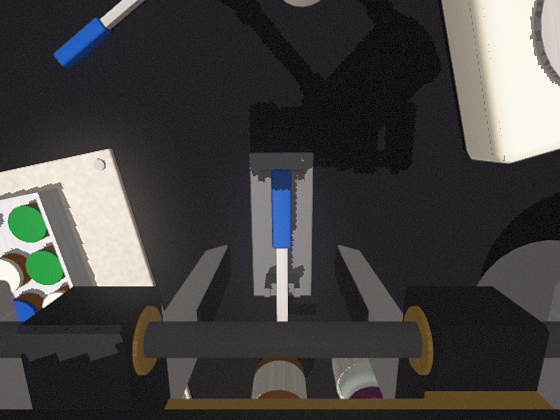

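Wrist view: the blue handle runs from (282,170) to (282,247), the shaft continues down to the hook, and the cradle foot is at about (249..312, 153..296), all aligned with the tool.

```bash
python3 -c "
from h import *
import pickle
c=pickle.load(open('c3.pkl','rb'))
im=c['img'].astype(int);b,g,r=im[...,0],im[...,1],im[...,2]
m=((b>g+40)&(b>r+60)).astype(np.uint8);m[:,:255]=0;m[:,310:]=0;m[:150]=0;m[260:]=0
v,u=np.nonzero(m);print(u.min(),u.max(),v.min(),v.max())
A=at(c,282,v.min(),.05);
rows=[(v0,u[v==v0].mean()) for v0 in (180,200,220,240)];print(rows)
B=at(c,np.mean([x[1] for x in rows]),v.max()+1,.05);A=at(c,np.mean([x[1] for x in rows]),v.min(),.05)
mid=(A+B)/2;print(A,B,np.linalg.norm(A-B),mid)
F=[at(c,*p,.005)[:2] for p in [(249,153),(312,154),(254,295),(311,296)]];print(np.round(F,4))
q1=at(c,282,250,.046);q2=at(c,282,315,.046);d=q2-q1;print('shaft yaw',np.degrees(np.arctan2(d[1],d[0])))
yaw=163.2; h=np.array([np.cos(np.radians(-16.8)),np.sin(np.radians(-16.8))])
seat=(np.mean(F,0))-.030*h;print('seat from foot',seat)
print(go(mid[:2]+.010*h,.118,163.2),go(mid[:2]+.010*h,.22,163.2))"
```

```text
271 290 170 247
[(180, np.float64(280.5)), (200, np.float64(281.0)), (220, np.float64(281.0)), (240, np.float64(281.0))]
[0.44504316 0.36739692 0.05      ] [0.5205361  0.34446438 0.05      ] 0.07889921034863347 [0.48278963 0.35593065 0.05      ]
[[0.4216 0.3381]
 [0.4424 0.4031]
 [0.5828 0.2915]
 [0.6038 0.3567]]
shaft yaw -16.85124783454564
seat from foot [0.48392718 0.35603932]
([-10.6, -0.7, 171.2], [-0.003, -0.008, -0.0]) ([-9.8, -0.9, 69.2], [-0.003, -0.008, -0.0])
```

```bash
python3 -m crank '[{"grip":60,"xyz":[-10,-1,40],"twist":[-0.003,-0.008,0]},{"grip":60,"xyz":[-10,-1,80],"twist":[-0.003,-0.008,0]},{"grip":60,"xyz":[-10,-1,120],"twist":[-0.003,-0.008,0]},{"grip":60,"xyz":[-10.4,-1,150],"twist":[-0.003,-0.008,0]},{"grip":60,"xyz":[-10.6,-0.7,171],"twist":[-0.003,-0.008,0]},{"grip":60,"xyz":[-10.6,-0.7,171],"twist":[-0.003,-0.008,0]},{"grip":60,"xyz":[-10.6,-0.7,171],"twist":[-0.003,-0.008,0]}]'; python3 -c "
from h import *
stt()"; python3 -m crank '[{"grip":10,"xyz":[0,0,0],"twist":[0,0,0]},{"grip":10,"xyz":[0,0,0],"twist":[0,0,0]},{"grip":10,"xyz":[0,0,0],"twist":[0,0,0]},{"grip":10,"xyz":[0,0,0],"twist":[0,0,0]},{"grip":10,"xyz":[0,0,0],"twist":[0,0,0]},{"grip":10,"xyz":[0,0,0],"twist":[0,0,0]},{"grip":10,"xyz":[0,0,0],"twist":[0,0,0]}]'; python3 -c "
from h import *
stt()"
```

```text
clock: 13.1
eef_pos: [0.4925, 0.3535, 0.1182]
eef_rot: [3.141, -0.001, 2.848]
wrist_force: [0.6, 0.9, 0.2]
finger_gap: 0.0598
finger_force: 0.0
13.1 tcp [0.4925 0.3535 0.1182] st [ 54.9 320.4] yaw 163.2 F [0.6 0.9 0.2] gap 0.0597567151404809 q [ 0.51  0.47  1.69  0.    0.98 -0.77]
clock: 13.68
eef_pos: [0.4923, 0.3544, 0.1194]
eef_rot: [3.141, 0.001, 2.85]
wrist_force: [-1.5, -2.7, 4.7]
finger_gap: 0.0194
finger_force: 30.0
13.68 tcp [0.4923 0.3544 0.1194] st [ 54.6 321.3] yaw 163.3 F [-1.5 -2.7  4.7] gap 0.019394838866358535 q [ 0.51  0.47  1.69 -0.    0.98 -0.77]
```

```bash
python3 -m crank '[{"grip":10,"xyz":[0,0,-5],"twist":[0,0,0]},{"grip":10,"xyz":[0,0,-20],"twist":[0,0,0]},{"grip":10,"xyz":[0,0,-50],"twist":[0,0,0]},{"grip":10,"xyz":[0,0,-85],"twist":[0,0,0]},{"grip":10,"xyz":[0,0,-120],"twist":[0,0,0]},{"grip":10,"xyz":[0,0,-150],"twist":[0,0,0]},{"grip":10,"xyz":[0,0,-150],"twist":[0,0,0]},{"grip":10,"xyz":[0,0,-150],"twist":[0,0,0]}]'; python3 -c "
from h import *
stt()
c=cap('wrist');import pickle;pickle.dump(c,open('c4.pkl','wb'))
im=c['img'].astype(int);b,g,r=im[...,0],im[...,1],im[...,2]
m=((b>g+40)&(b>r+60)).astype(np.uint8);m[:,:255]=0;m[:,310:]=0
v,u=np.nonzero(m);print(u.min(),u.max(),v.min(),v.max(),[u[v==k].mean() for k in sorted(set(v))[::12]])
p=st2w([70,-18]);print(go(p,.27,174.84))"
```

```text
clock: 14.35
eef_pos: [0.4927, 0.3553, 0.2703]
eef_rot: [3.136, 0.003, 2.85]
wrist_force: [-1.4, 0.1, -2.7]
finger_gap: 0.0199
finger_force: 30.0
14.35 tcp [0.4927 0.3553 0.2703] st [ 55.  322.2] yaw 163.3 F [-1.4  0.1 -2.7] gap 0.01991337153404345 q [ 0.51  0.34  1.49  0.    1.3  -0.77]
263 303 181 321 [np.float64(285.0), np.float64(282.5), np.float64(282.56410256410254), np.float64(283.9189189189189), np.float64(283.0), np.float64(281.27027027027026), np.float64(282.0), np.float64(282.8974358974359), np.float64(282.94594594594594), np.float64(282.0), np.float64(282.8333333333333), np.float64(282.5)]
([-83.6, -329.5, -2.3], [0.002, 0.001, -0.202])
```

```bash
python3 -m crank '[{"grip":10,"xyz":[-5,-20,0],"twist":[0,0,-0.02]},{"grip":10,"xyz":[-14,-55,0],"twist":[0,0,-0.05]},{"grip":10,"xyz":[-24,-95,0],"twist":[0,0,-0.07]},{"grip":10,"xyz":[-34,-134,0],"twist":[0,0,-0.09]},{"grip":10,"xyz":[-44,-173,0],"twist":[0,0,-0.11]},{"grip":10,"xyz":[-54,-212,0],"twist":[0,0,-0.13]},{"grip":10,"xyz":[-64,-251,0],"twist":[0,0,-0.15]},{"grip":10,"xyz":[-74,-288,0],"twist":[0,0,-0.17]},{"grip":10,"xyz":[-80,-316,0],"twist":[0,0,-0.19]},{"grip":10,"xyz":[-84,-329,0],"twist":[0,0,-0.202]}]' >/dev/null; python3 -m crank '[{"grip":10,"xyz":[0,0,0],"twist":[0,0,0]},{"grip":10,"xyz":[0,0,0],"twist":[0,0,0]},{"grip":10,"xyz":[0,0,0],"twist":[0,0,0]}]' >/dev/null; python3 -c "
from h import *
stt()
p=st2w([70,-18]);print(go(p,.149,174.84))
c=cap('scene','s5.png');import pickle;pickle.dump(c,open('c5.pkl','wb'))
# predict hook corner and tip, post
for n,q,z in [('ball',(285,30),.092),('rim far right',(170,-20),.038),('farleft',(170,80),.038)]:
  print(n,proj(c,[*st2w(q),z]))
cv2.imwrite('pics/s5z.png',cv2.resize(c['img'][130:300,170:390],None,fx=3.5,fy=3.5,interpolation=cv2.INTER_CUBIC))"
```

```text
15.48 tcp [0.4774 0.0162 0.2668] st [ 70.2 -16.9] yaw 174.8 F [-0.2  0.2 -1.5] gap 0.0196609631451198 q [-0.11  0.15  1.76  0.    1.23 -1.6 ]
([-0.0, -1.4, 117.8], [0.003, -0.002, 0.0])
ball [243.47929578 238.87829594]
rim far right [265.36299349 226.67070345]
farleft [285.38574123 244.04337553]
```

View pics/s5z.png

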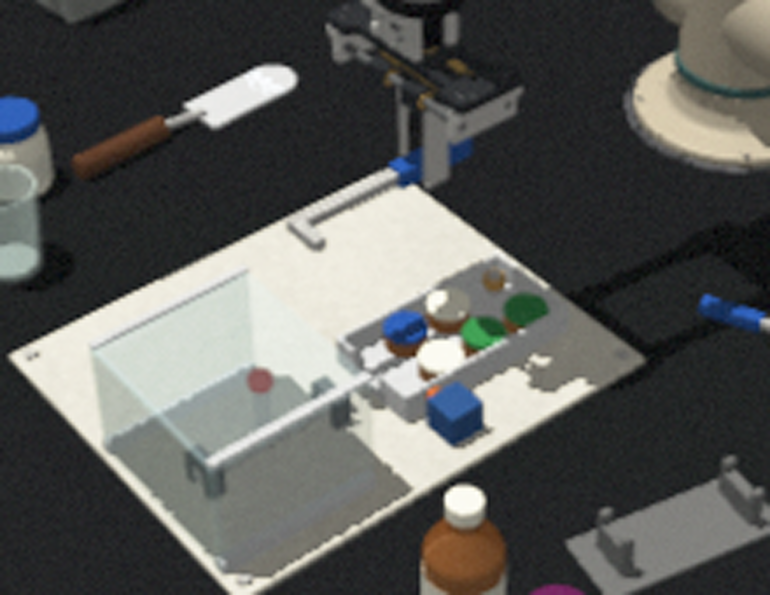

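The scene view shows the rod held level with the hook pointing left (tip at crop (322,243)). The tray is home, and the red ball at crop (260,380) is within 1 px of the prediction, so the bolt is open. Next I go down in front of the guard.

```bash
python3 -m crank '[{"grip":10,"xyz":[0,-1,30],"twist":[0,0,0]},{"grip":10,"xyz":[0,-1,65],"twist":[0,0,0]},{"grip":10,"xyz":[0,-1,98],"twist":[0,0,0]},{"grip":10,"xyz":[0,-1,118],"twist":[0,0,0]},{"grip":10,"xyz":[0,-1,118],"twist":[0,0,0]},{"grip":10,"xyz":[0,-1,118],"twist":[0,0,0]}]' >/dev/null; python3 -c "
from h import *
import pickle
stt();o=robot.observe();print(o['eef_rot'])
c5=pickle.load(open('c5.pkl','rb'))
for n,q in [('outer corner',(210.2,-23)),('tip',(204.2,17.1))]: print(n,proj(c5,[*st2w(q),.188]))
c=cap('scene');s=w2st(o['eef_pos']);pickle.dump(c,open('c6.pkl','wb'))
for n,q in [('outer corner',(s[0]+140,s[1]-6)),('tip',(s[0]+134,s[1]+34))]: print(n,proj(c,[*st2w(q),.07]))
cv2.imwrite('pics/s6z.png',cv2.resize(c['img'][180:280,210:330],None,fx=6,fy=6,interpolation=cv2.INTER_CUBIC))
for q in [(154,-18),(164,-18),(172,-18)]: print(q,go(st2w([q[0]+10,q[1]]),.149,174.84))"
```

```text
16.03 tcp [0.4777 0.0158 0.1495] st [ 70.5 -17.3] yaw 174.9 F [ 0.6 -1.7 -2.3] gap 0.01972493655974436 q [-0.11  0.28  1.94  0.    0.93 -1.6 ]
[ 3.13949307e+00 -1.35800482e-03  3.05342117e+00]
outer corner [251.94442568 193.97912076]
tip [261.82869544 199.91165049]
outer corner [253.77535337 224.04122514]
tip [263.20033581 230.09035383]
(154, -18) ([-92.3, -0.7, 1.9], [0.002, 0.002, 0.002])
(164, -18) ([-102.3, -0.7, 2.0], [0.002, 0.002, 0.002])
(172, -18) ([-110.3, -0.7, 2.0], [0.002, 0.002, 0.002])
```

View pics/s6z.png

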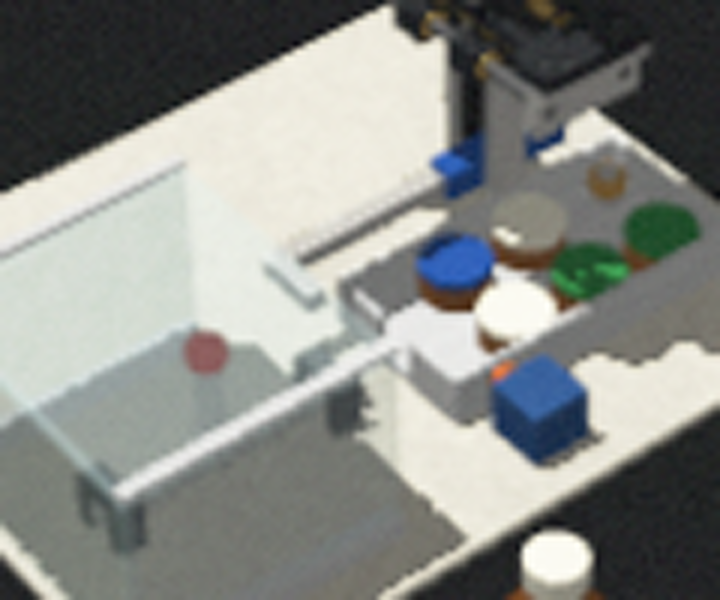

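The hook tip at crop (318,300) and corner (265,262) match the predictions within 1 px. I'll insert to the right of the post, then move left behind it.

```bash
python3 -m crank '[{"grip":10,"xyz":[-10,-1,1],"twist":[0,0,0]},{"grip":10,"xyz":[-28,-1,1],"twist":[0,0,0]},{"grip":10,"xyz":[-46,-1,1],"twist":[0,0,0]},{"grip":10,"xyz":[-64,-1,1],"twist":[0,0,0]},{"grip":10,"xyz":[-82,-1,1],"twist":[0,0,0]},{"grip":10,"xyz":[-97,-1,1],"twist":[0,0,0]},{"grip":10,"xyz":[-104,-1,1],"twist":[0,0,0]},{"grip":10,"xyz":[-104,-1,1],"twist":[0,0,0]},{"grip":10,"xyz":[-104,-1,1],"twist":[0,0,0]}]'; python3 -c "
from h import *
stt();print(go(st2w([176,10]),.149,174.84))"
```

```text
clock: 16.83
eef_pos: [0.5819, 0.0044, 0.1501]
eef_rot: [3.14, 0.002, 3.052]
wrist_force: [-0.4, 0.7, -2.4]
finger_gap: 0.0199
finger_force: 30.0
16.83 tcp [0.5819 0.0044 0.1501] st [175.3 -19.3] yaw 174.9 F [-0.4  0.7 -2.4] gap 0.019918662802361705 q [-0.11  0.41  1.71  0.    1.02 -1.6 ]
([-0.7, 29.3, 1.1], [0.002, 0.002, 0.0])
```

```bash
python3 -m crank '[{"grip":10,"xyz":[-1,8,1],"twist":[0,0,0]},{"grip":10,"xyz":[-1,16,1],"twist":[0,0,0]},{"grip":10,"xyz":[-1,24,1],"twist":[0,0,0]},{"grip":10,"xyz":[-1,29,1],"twist":[0,0,0]},{"grip":10,"xyz":[-1,29,1],"twist":[0,0,0]},{"grip":10,"xyz":[-1,29,1],"twist":[0,0,0]}]'|grep -E 'eef_pos|wrist_f'; python3 -m crank '[{"grip":10,"xyz":[4,0,0],"twist":[0,0,0]},{"grip":10,"xyz":[8,0,0],"twist":[0,0,0]},{"grip":10,"xyz":[12,0,0],"twist":[0,0,0]},{"grip":10,"xyz":[16,0,0],"twist":[0,0,0]},{"grip":10,"xyz":[20,0,0],"twist":[0,0,0]},{"grip":10,"xyz":[20,0,0],"twist":[0,0,0]}]'; python3 -c "
from h import *
stt();c=cap('scene')
print(proj(c,[*st2w([285,30]),.092]),proj(c,[*st2w([245,30]),.092]))
i=c['img'].astype(int);m=(i[...,2]>i[...,1]+40)&(i[...,2]>i[...,0]+30);m[:,:225]=0;m[:,275:]=0;m[:215]=0;m[260:]=0;v,u=np.nonzero(m);print(len(u),u.mean(),v.mean())"
```

```text
eef_pos: [0.585, 0.0338, 0.1485]
wrist_force: [-0.1, -0.2, -2.6]
clock: 17.83
eef_pos: [0.565, 0.0348, 0.1486]
eef_rot: [3.14, 0.002, 3.051]
wrist_force: [2.2, -0.3, -2.7]
finger_gap: 0.0196
finger_force: 30.0
17.83 tcp [0.565  0.0348 0.1486] st [155.7   9.6] yaw 174.8 F [ 2.2 -0.3 -2.7] gap 0.019556320360787714 q [-0.06  0.39  1.75  0.    1.   -1.54]
[243.47929578 238.87829594] [254.60461899 232.90574481]
26 245.34615384615384 237.65384615384616
```

```bash
python3 -m crank '[{"grip":10,"xyz":[4,0,0],"twist":[0,0,0]},{"grip":10,"xyz":[8,0,0],"twist":[0,0,0]},{"grip":10,"xyz":[12,0,0],"twist":[0,0,0]},{"grip":10,"xyz":[16,0,0],"twist":[0,0,0]},{"grip":10,"xyz":[20,0,0],"twist":[0,0,0]},{"grip":10,"xyz":[24,0,0],"twist":[0,0,0]},{"grip":10,"xyz":[27,0,0],"twist":[0,0,0]},{"grip":10,"xyz":[27,0,0],"twist":[0,0,0]}]'|grep -E 'eef_pos|wrist_f'; for k in 1 2 3; do python3 -m crank '[{"grip":10,"xyz":[1,0,0],"twist":[0,0,0]},{"grip":10,"xyz":[2,0,0],"twist":[0,0,0]},{"grip":10,"xyz":[2,0,0],"twist":[0,0,0]}]'|grep -E 'eef_pos|wrist_f';done; python3 -c "
from h import *
stt();c=cap('scene')
i=c['img'].astype(int);m=(i[...,2]>i[...,1]+40)&(i[...,2]>i[...,0]+30);m[:,:225]=0;m[:,275:]=0;m[:215]=0;m[260:]=0;v,u=np.nonzero(m);print(len(u),u.mean(),v.mean())"
```

```text
eef_pos: [0.5373, 0.0374, 0.1485]
wrist_force: [1.1, 0.4, -1.2]
eef_pos: [0.5363, 0.0375, 0.1484]
wrist_force: [2.4, -0.8, -1.4]
eef_pos: [0.5343, 0.0377, 0.1484]
wrist_force: [2.8, -0.5, -2.7]
eef_pos: [0.5322, 0.0379, 0.1484]
wrist_force: [2.0, -0.6, -1.0]
19.3 tcp [0.5322 0.0379 0.1484] st [122.9   9.7] yaw 174.9 F [ 2.  -0.6 -1. ] gap 0.019822663364518708 q [-0.06  0.35  1.82  0.    0.97 -1.54]
25 254.52 232.8
```

```bash
for k in 1 2 3 ; do python3 -m crank '[{"grip":10,"xyz":[0.5,0,0],"twist":[0,0,0]},{"grip":10,"xyz":[1.5,0,0],"twist":[0,0,0]},{"grip":10,"xyz":[1.5,0,0],"twist":[0,0,0]}]'|grep -E 'eef_pos|wrist_f';done
```

```text
eef_pos: [0.5314, 0.038, 0.1485]
wrist_force: [4.6, 0.5, -2.1]
eef_pos: [0.5311, 0.0381, 0.1488]
wrist_force: [6.4, 0.6, -3.9]
eef_pos: [0.5308, 0.0381, 0.149]
wrist_force: [8.9, 0.1, -4.4]
```

Hard stop felt (8.9 N, no further travel), and the ball is at the fully-shot position. Next I unhook and withdraw.

```bash
python3 -m crank '[{"grip":10,"xyz":[-4,0,0],"twist":[0,0,0]},{"grip":10,"xyz":[-10,0,0],"twist":[0,0,0]},{"grip":10,"xyz":[-15,0,0],"twist":[0,0,0]},{"grip":10,"xyz":[-15,-8,0],"twist":[0,0,0]},{"grip":10,"xyz":[-15,-16,0],"twist":[0,0,0]},{"grip":10,"xyz":[-15,-24,0],"twist":[0,0,0]},{"grip":10,"xyz":[-15,-30,0],"twist":[0,0,0]},{"grip":10,"xyz":[-15,-30,0],"twist":[0,0,0]},{"grip":10,"xyz":[-15,-30,0],"twist":[0,0,0]}]'|grep -E 'eef_pos|wrist_f'; python3 -m crank '[{"grip":10,"xyz":[10,0,0],"twist":[0,0,0]},{"grip":10,"xyz":[28,0,0],"twist":[0,0,0]},{"grip":10,"xyz":[46,0,0],"twist":[0,0,0]},{"grip":10,"xyz":[62,0,0],"twist":[0,0,0]},{"grip":10,"xyz":[72,0,0],"twist":[0,0,0]},{"grip":10,"xyz":[72,0,0],"twist":[0,0,0]},{"grip":10,"xyz":[72,0,-30],"twist":[0,0,0]},{"grip":10,"xyz":[72,0,-70],"twist":[0,0,0]},{"grip":10,"xyz":[72,0,-110],"twist":[0,0,0]},{"grip":10,"xyz":[72,0,-122],"twist":[0,0,0]}]'; python3 -c "
from h import *
stt();c=cap('scene')
i=c['img'].astype(int);m=(i[...,2]>i[...,1]+40)&(i[...,2]>i[...,0]+30);m[:,:225]=0;m[:,275:]=0;m[:215]=0;m[260:]=0;v,u=np.nonzero(m);print(len(u),u.mean(),v.mean())
print(go([.4926,.3543],.27,163.2))"
```

```text
eef_pos: [0.54, 0.0064, 0.1484]
wrist_force: [0.8, -0.3, -2.6]
clock: 21.68
eef_pos: [0.4717, 0.0131, 0.2763]
eef_rot: [3.14, 0.013, 3.052]
wrist_force: [1.2, 0.3, -1.6]
finger_gap: 0.0198
finger_force: 30.0
21.68 tcp [0.4717 0.0131 0.2763] st [ 64.8 -20.5] yaw 174.9 F [ 1.2  0.3 -1.6] gap 0.019782806847666794 q [-0.12  0.13  1.76  0.    1.23 -1.6 ]
26 254.65384615384616 232.65384615384616
([10.0, 341.7, 6.8], [0.003, 0.014, 0.204])
```

Bolt stays shot. Now I carry the rod back above the cradle.

```bash
python3 -m crank '[{"grip":10,"xyz":[0,15,0],"twist":[0,0,0.02]},{"grip":10,"xyz":[2,50,0],"twist":[0,0,0.05]},{"grip":10,"xyz":[3,90,0],"twist":[0,0,0.07]},{"grip":10,"xyz":[4,130,0],"twist":[0,0,0.09]},{"grip":10,"xyz":[5,170,0],"twist":[0,0,0.11]},{"grip":10,"xyz":[6,210,0],"twist":[0,0,0.13]},{"grip":10,"xyz":[7,250,0],"twist":[0,0,0.15]},{"grip":10,"xyz":[8,290,0],"twist":[0,0,0.17]},{"grip":10,"xyz":[9,325,0],"twist":[0,0,0.19]},{"grip":10,"xyz":[10,342,0],"twist":[0,0,0.204]}]' >/dev/null; python3 -m crank '[{"grip":10,"xyz":[0,0,0],"twist":[0,0,0]},{"grip":10,"xyz":[0,0,0],"twist":[0,0,0]},{"grip":10,"xyz":[0,0,0],"twist":[0,0,0]}]' >/dev/null; python3 -c "
from h import *
stt();print(robot.observe()['eef_rot'],go([.4926,.3543],.15,163.2),go([.4926,.3543],.1195,163.2))"
```

```text
22.82 tcp [0.4888 0.354  0.2697] st [ 51.2 320.6] yaw 163.2 F [ 1.  -0.4 -1.5] gap 0.019545295986444017 q [ 0.51  0.34  1.5  -0.    1.31 -0.77]
[-3.14138852e+00  1.05684461e-04  2.84806832e+00] ([-3.5, 1.4, 119.7], [-0.0, 0.0, -0.0]) ([-3.5, 1.4, 150.2], [-0.0, 0.0, -0.0])
```

```bash
python3 -c "
from h import *
import pickle
for c in (pickle.load(open('c4.pkl','rb')),cap('wrist')):
  i=c['img'].astype(int);b,g,r=i[...,0],i[...,1],i[...,2]
  m=(b>g+40)&(b>r+60);m[:,:255]=0;m[:,310:]=0;v,u=np.nonzero(m)
  s=(i.min(2)>110);s[:,:230]=0;s[:,340:]=0;s[:322]=0;s[385:]=0;sv,su=np.nonzero(s)
  print(v.min(),v.max(),u[v<200].mean(),u[v>300].mean(),len(u), len(su), su.mean(),sv.mean())
"; python3 -m crank '[{"grip":10,"xyz":[-3.5,1.4,35],"twist":[0,0,0]},{"grip":10,"xyz":[-3.5,1.4,75],"twist":[0,0,0]},{"grip":10,"xyz":[-3.5,1.4,105],"twist":[0,0,0]},{"grip":10,"xyz":[-3.5,1.4,125],"twist":[0,0,0]},{"grip":10,"xyz":[-3.5,1.4,125],"twist":[0,0,0]},{"grip":10,"xyz":[-3.5,1.4,125],"twist":[0,0,0]}]'; python3 -c "
from h import *
stt();print(go([.4926,.3543],.1195,163.2))"
```

```text
181 321 283.3523316062176 282.64092664092664 5176 595 281.4016806722689 371.09411764705885
181 321 282.6967741935484 282.6033376123235 5253 589 281.50084889643466 371.1833616298812
clock: 23.37
eef_pos: [0.4929, 0.3539, 0.1453]
eef_rot: [3.141, -0.0, 2.846]
wrist_force: [0.7, -0.4, -1.7]
finger_gap: 0.0194
finger_force: 30.0
23.37 tcp [0.4929 0.3539 0.1453] st [ 55.3 320.9] yaw 163.1 F [ 0.7 -0.4 -1.7] gap 0.019448286958760722 q [ 0.51  0.45  1.66  0.    1.04 -0.77]
([0.4, 0.3, 25.8], [0.0, -0.0, -0.002])
```

Rod unmoved in the hand. Next: lower, release and retreat.

```bash
python3 -m crank '[{"grip":10,"xyz":[0,0,8],"twist":[0,0,0]},{"grip":10,"xyz":[0,0,16],"twist":[0,0,0]},{"grip":10,"xyz":[0,0,22],"twist":[0,0,0]},{"grip":10,"xyz":[0,0,25],"twist":[0,0,0]},{"grip":10,"xyz":[0,0,25],"twist":[0,0,0]},{"grip":10,"xyz":[0,0,25],"twist":[0,0,0]}]'; python3 -m crank '[{"grip":60,"xyz":[0,0,0],"twist":[0,0,0]},{"grip":60,"xyz":[0,0,0],"twist":[0,0,0]},{"grip":60,"xyz":[0,0,0],"twist":[0,0,0]},{"grip":60,"xyz":[0,0,0],"twist":[0,0,0]},{"grip":60,"xyz":[0,0,0],"twist":[0,0,0]},{"grip":60,"xyz":[0,0,-20],"twist":[0,0,0]},{"grip":60,"xyz":[0,0,-60],"twist":[0,0,0]},{"grip":60,"xyz":[0,0,-100],"twist":[0,0,0]},{"grip":60,"xyz":[0,0,-140],"twist":[0,0,0]},{"grip":60,"xyz":[0,0,-170],"twist":[0,0,0]}]'; python3 -m crank '[{"grip":60,"xyz":[0,0,0],"twist":[0,0,0]},{"grip":60,"xyz":[0,0,0],"twist":[0,0,0]},{"grip":60,"xyz":[0,0,0],"twist":[0,0,0]}]' >/dev/null; python3 -c "
from h import *
stt();c=cap('wrist');i=c['img'].astype(int);b,g,r=i[...,0],i[...,1],i[...,2]
m=((b>g+40)&(b>r+60)).astype(np.uint8);m[:,:255]=0;m[:,310:]=0;m[:140]=0;m[270:]=0
v,u=np.nonzero(m);A=at(c,u[v<v.min()+25].mean(),v.min(),.05);B=at(c,u[v>v.max()-25].mean(),v.max()+1,.05);d=B-A
print(A,B,np.linalg.norm(d),(A+B)/2,np.degrees(np.arctan2(d[1],d[0])))
s=cap('scene');cv2.imwrite('pics/s9.png',cv2.resize(s['img'][150:330,170:410],None,fx=3.3,fy=3.3,interpolation=cv2.INTER_CUBIC))"
```

```text
clock: 23.87
eef_pos: [0.4931, 0.3555, 0.1209]
eef_rot: [3.139, 0.001, 2.848]
wrist_force: [1.5, 0.1, -1.5]
finger_gap: 0.0196
finger_force: 30.0
clock: 24.7
eef_pos: [0.4932, 0.3554, 0.2947]
eef_rot: [3.137, 0.004, 2.848]
wrist_force: [0.6, 0.0, -0.2]
finger_gap: 0.0601
finger_force: 0.0
24.95 tcp [0.4922 0.3548 0.2901] st [ 54.5 321.7] yaw 163.2 F [-0.4 -0.3 -0.1] gap 0.059828236647209224 q [ 0.51  0.33  1.46  0.    1.35 -0.77]
[0.44664936 0.37096567 0.05      ] [0.52228749 0.3477759  0.05      ] 0.0791131573743874 [0.48446842 0.35937078 0.05      ] -17.044926801338068
```

View pics/s9.png

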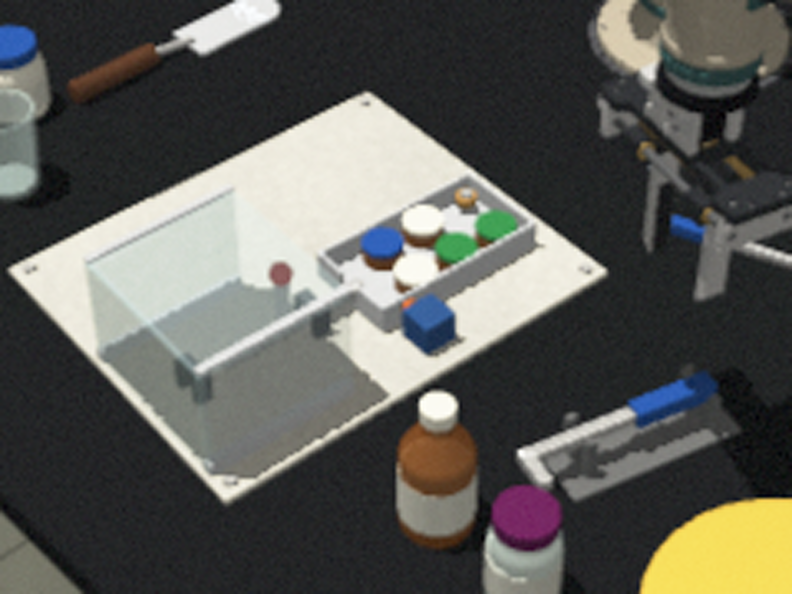

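The final view shows the bolt shot (ball at (280,273)), the tray at home, the rod on its cradle within about 4 mm and 0.2° of where it started, and the bystanders untouched.

```bash
python3 -c "
from bench import robot
print(robot.sign_off())"
```

```text
the job is handed in; nothing more can be done
None
```

I handed the job in at about 25 s on the robot's clock (limit 72 s). The tray was pressed about half-way into the plunger, the bolt was pulled to its hard stop in the tray's slot, and the rod is back on its cradle. The hand-in gave no verdict.

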